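Pack a loose workpiece against its stop and hold it for clamping

ROBOT

A 6-joint arm with a two-finger parallel gripper is mounted at the origin on a cart in front of the work surface, level with it; the furniture and walls round the work are solid. World frame = base frame: x ahead of the robot, y to its left, z up, the work surface at z = 0. Lengths are in m, angles in rad, forces in N, time in s.
With the tool pointing down it reaches from about 0.225 to 0.875 m from the base axis. Payload 3.4 kg.
Tool frame: the origin (TCP) lies at the very end of the fingers, on their centre line; the grasp point (between the pads) lies 19 mm behind it; z points along the fingers, y is the line along which they close (so a half turn about z gives the same grasp; the last joint's range is limited). The gripper opens to 85 mm and grips with 20 to 120 N. Pads are 22 mm wide; open, the fingers measure 114 mm over their backs; the gripper's body (76 mm by 85 mm) begins 54 mm behind the grasp point. The pads swing forward as they close: fully open they stand 13 mm farther back than shut.
Start: joints at [1.083, 0.276, 1.505, -0, 1.361, -0.121], TCP at [0.206, 0.537, 0.231] pointing down, gripper open.
Joint ranges: [-2.89, 2.89], [-0.75, 2.08], [0.22, 2.7], [-1.18, 4.32], [0.11, 2.71], [-2.7, 2.7]. Speed limits (rad/s): [2.57, 2.57, 3.14, 3.14, 3.14, 3.14].

INTERFACE

Orientations are given as a unit quaternion [w, x, y, z].
In Python, from rig import manip, get_image, camera_info gives the robot as it stands. The module is installed in compiled form; this text tells all that it offers.
- The arm moves only by the shell command python3 -m crank 'ROWS' [FORCE]. ROWS is a JSON object of lists of equal length, an entry for each row: "translation": the shift along the tool's x, y, z in mm, a list of three; "roll": the turn about the tool's z in rad; "fingers": the opening, from 0 (shut) to 1 (fully open). A call has 1 to 8 rows; each row shifts and turns the commanded pose from where the row before left it, along the tool's axes as they then stand; what a row does not reach is not made up. A row lasts 1/10 s, in which the tool goes at most 50 mm and 8.59 degrees, less where a joint would pass 70% of its speed; a pose out of reach is approached as far as the arm can. A call is refused whole if a number of a shift passes 50 or a number of a turn 0.15, either way. A call with a gripper value outside its range is refused whole. The fingers move at their own pace and stop on an object; FORCE is the grip in N (left out, the last holds). Time passes only in rows, so rows that do not move let the fingers close. It gives the time, the measured TCP pose, the force, the opening and the grip force at its end, in the units of the state.
- manip.get_state(): the state, without advancing time (a new reading comes with each control period).
- get_image(name): name is "scene" or "top" or "wrist"; returns the picture (480x640x3 uint8, blue, green, red); there is no depth.
- camera_info(name): a dict with "mtx" (3x3 intrinsics, pixels), "rvec" (rotation vector, rad) and "tvec" (3), from world to camera coordinates, as OpenCV has them. Camera axes: x right, y down, z forward; pixel columns grow to the right and rows downward; lengths in m; the calibration is good to about 2 mm. A picture is of the moment at which its call begins: read the wrist's pose just before it. camera_info takes no time and is no camera call; for the wrist camera it gives the pose at the moment of the call.
- manip.sign_off(): hands the job in; it is judged then, once.
The state is a dict: "clock": time; "qpos": joint angles; "qd": joint speeds; "effort": joint torques, N m; "position": TCP position; "ee_rot": TCP orientation; "contact_force": force on the tool from outside, world axes, zero at the start; "moment": the same for the moment, N m; "width": finger opening in m; "gripper_force": force on a finger pad.
Only numpy, scipy, OpenCV 4.12 (cv2) and the standard library are available. Lean on these libraries where they do the work, as an engineer would, in place of code of your own. Each camera call takes 0.05 s, during which the arm holds its last target. There are 200 camera calls.

TASK

Lift the flat steel packing strip up and off its hook and slide it upright down to the base plate into the one gap of the two-bay fixture that is wide enough for it, about midway along the narrower block. Then, still gripping the strip, push the narrower block with it until that block's left face sits flush on the rib to its left, and finish while holding it there with a firm push of about 10 N, without letting go. Leave the wider block and everything else on the table where it is.

Things in the scene. Friction and masses are not known exactly. Their poses are not given: they have to be found in the camera images.
- packer: flat upright steel packing strip, 44 wide (own x), 10 thick (y), 102 mm tall (z up), 0.16 to 0.26 kg. Origin: centre of underside. A window 16 mm wide goes through its thickness from 32 to 62 mm up; grip the solid head above it (62 to 102 mm) across the thickness. It hangs freely by the window's top edge, thickness along the hook bar, underside about 62 mm above the table
- hook_stand: fixed stand: foot 70 x 70 x 8 mm, round post 14 mm thick, 133 mm high. Origin: post axis at the table. The hook, a round bar 8 mm thick, leaves the post to the stand's own -y: level seat (bar axis 120 mm up) from 33 to 57 mm off the post axis, then an upturned tip ending 69 mm off it with the bar axis 10 mm higher than the seat's
- hook_seat (a point): middle of the hook's seat, on top of the bar (124 mm above the table, 45 mm from the post axis along the stand's -y); axes as the stand. To free the strip, raise it 15 mm (12 to 20 works), then draw it 50 mm along the stand's -y, past the tip
- fixture: fixed two-bay fixture: base plate 110 (own x) x 240 (own y) x 10 mm with three ribs, each 84 (x) x 14 (y) mm, tops 52 mm above the table, centred at own y = -94, 0, +94 mm. Origin: centre of underside. Bays: own y -87 to -7 and 7 to 87 mm, one loose block in each. A block's stop is the rib on its left (+y); its open gap is on its right (-y)
- stop_left (a point): face of the stop of the left bay (fixture y = +87 mm, looking to -y), at the plate's top (10 mm above the table), middle of the rib; axes as the fixture
- stop_right (a point): face of the stop of the right bay (fixture y = -7 mm), else as stop_left
- narrow_block: narrower aluminium workpiece, 70 (own x) x 62 (own y) x 40 mm, 0.3 to 0.54 kg, loose on the base plate in either bay, axes as the fixture's. Origin: middle of the lower edge of its left (+y) face, which must sit flush; the block extends 62 mm to own -y. It starts 1.5 to 4.5 mm off its stop: the gap on its right is 13.5 to 16.5 mm
- wide_block: the wider workpiece, of the same make, 70 (own x) x 71 (own y) x 40 mm, in the other bay; origin likewise on its left face; the gap on its right is only 4.5 to 7.5 mm, too narrow for the strip
- cup_29: steel cup, 64 mm wide, 47 mm high, standing near the front edge between fixture and hook stand; origin at the centre of its underside; bystander
- v_block: steel V block, 62 x 57 x 35 mm, behind the fixture; origin at the centre of its underside; bystander

How it is judged:
By the outcome, as a careful person would: the job done as asked, in the order asked, and still so for the second after the job is handed in, while the arm keeps its last pose, push and grip.
It also fails if it takes over 45 s, if anything falls off the work surface, if the arm or the gripper's body presses on something with over 40 N, if the wrist force passes 120 N, or if a joint passes its speed limit or range.

## Working session

There is one attempt and no reset: what is moved stays moved. The work goes in short steps, Python scripts to look and compute and a shell command to move; the robot and the scene stay as the last step left them, time stands still between calls to the robot, and variables do not carry over. Pictures are saved under pics/ and viewed, at most 10 in all, crops included, and the job is handed in when it is done.

```bash
mkdir -p pics
python3 - <<'E'
from rig import manip,get_image,camera_info
import cv2,numpy as np
s=manip.get_state();print(s)
for n in("scene","top","wrist"):
    c=camera_info(n);print(n,{k:np.round(np.array(v),4).tolist() for k,v in c.items()})
    cv2.imwrite(f"pics/{n}0.png",get_image(n))
E
```

```text
{'clock': 0.0, 'qpos': array([ 1.08301343e+00,  2.76611368e-01,  1.50616134e+00, -7.50407115e-05,
        1.36069080e+00, -1.21015694e-01]), 'qd': array([-0.00117478,  0.00105037, -0.00064622,  0.0005482 , -0.00056294,
        0.00042839]), 'effort': array([-4.02146525e-04, -4.16752017e+01, -2.45805538e+01,  1.11722516e-04,
        1.09579720e-02, -9.82318141e-06]), 'position': array([0.20597771, 0.53626097, 0.23041914]), 'ee_rot': array([-2.45365458e-04,  1.82349668e-01,  9.83233300e-01, -9.03420169e-04]), 'contact_force': array([ 0.00419522,  0.54710554, -0.8439682 ]), 'moment': array([ 0.00197381, -0.02854781,  0.0305568 ]), 'gripper_force': 0.0, 'width': 0.08548543165517572}
scene {'mtx': [[568.2878, 0.0, 317.6085], [0.0, 568.2878, 233.3912], [0.0, 0.0, 1.0]], 'rvec': [2.2164, -1.0505, 0.4031], 'tvec': [-0.152, 0.4617, 0.5529]}
top {'mtx': [[503.7978, 0.0, 317.7301], [0.0, 503.7978, 235.2295], [0.0, 0.0, 1.0]], 'rvec': [2.1288, -2.1268, 0.218], 'tvec': [0.2203, 0.5521, 0.8472]}
wrist {'mtx': [[339.377, 0.0, 316.9622], [0.0, 339.377, 236.9127], [0.0, 0.0, 1.0]], 'rvec': [-2.3684, -1.6292, -0.2526], 'tvec': [-0.5738, -0.0397, 0.3798]}
```

View pics/top0.png

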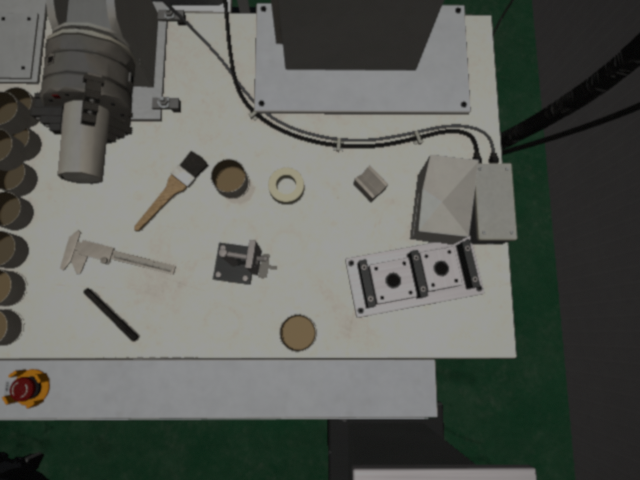

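View pics/scene0.png

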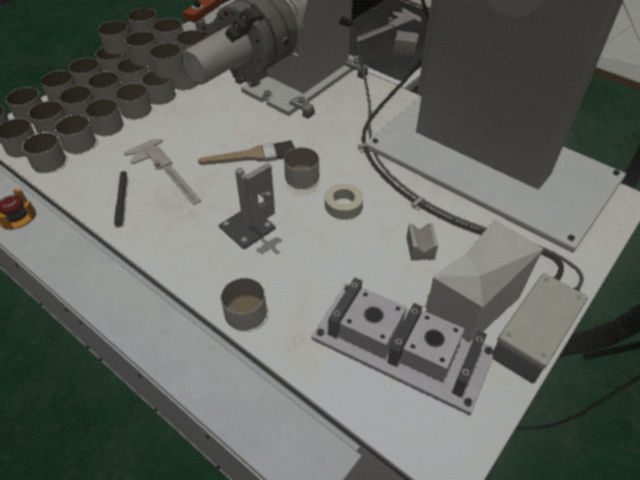

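```bash
cat > h.py <<'E'
import cv2,numpy as np
from rig import manip,get_image,camera_info
def cam(n):
    c=camera_info(n);return np.array(c["mtx"],float),np.array(c["rvec"],float),np.array(c["tvec"],float)
def ray(c,uv,z):
    K,r,t=c;R=cv2.Rodrigues(r)[0];o=-R.T@t.ravel()
    d=(R.T@np.linalg.solve(K,np.c_[np.atleast_2d(uv),np.ones(len(np.atleast_2d(uv)))].T)).T
    return o+d*((z-o[2])/d[:,2])[:,None]
def proj(c,P):
    return cv2.projectPoints(np.atleast_2d(np.array(P,float)),c[1],c[2],c[0],None)[0][:,0]
E
python3 - <<'E'
from h import *
t=cv2.imread("pics/top0.png");s=cv2.imread("pics/scene0.png")
a=cv2.resize(t[225:355,200:300],(460,598),interpolation=3)
a=cv2.resize(t[225:325,335:495],(800,500),interpolation=3)
b=cv2.resize(t[225:300,200:300],(400,300),interpolation=3)
cv2.imwrite("pics/c_top.png",a)
b=cv2.resize(s[150:260,210:300],(450,550),interpolation=3)
c=cv2.resize(t[225:300,200:290],(340,283),interpolation=3)
o=np.zeros((550,800,3),np.uint8);o[:,:450]=b;o[:283,455:795]=c
cv2.imwrite("pics/c_hook.png",o)
for n in("top","scene"):
    print(n,proj(cam(n),[s for s in[[.206,.537,.231],[0.3,0,0],[.5,0,0],[.5,.2,0]]]).round().tolist())
print(ray(cam("top"),[[240,260],[415,276],[298,332]],0.0).round(3))
E
```

```text
top [[75.0, 471.0], [440.0, 379.0], [435.0, 268.0], [329.0, 268.0]]
scene [[-31.0, 182.0], [348.0, 465.0], [433.0, 355.0], [324.0, 283.0]]
[[0.514 0.365 0.   ]
 [0.485 0.039 0.   ]
 [0.382 0.256 0.   ]]
```

View pics/c_top.png

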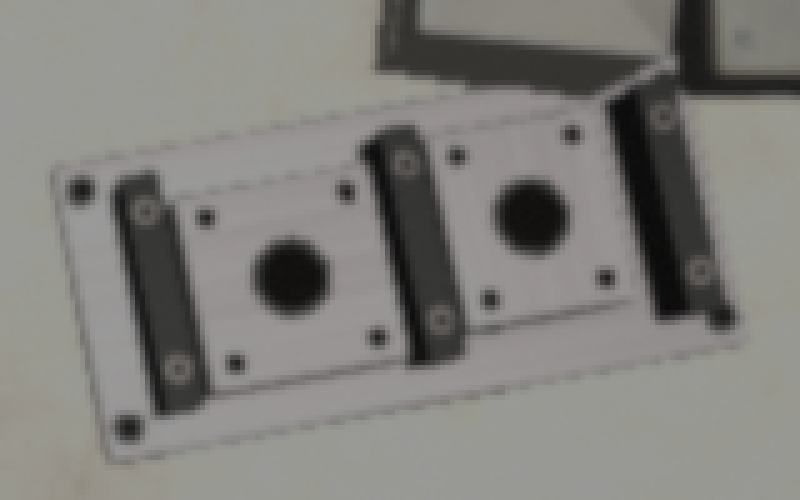

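View pics/c_hook.png

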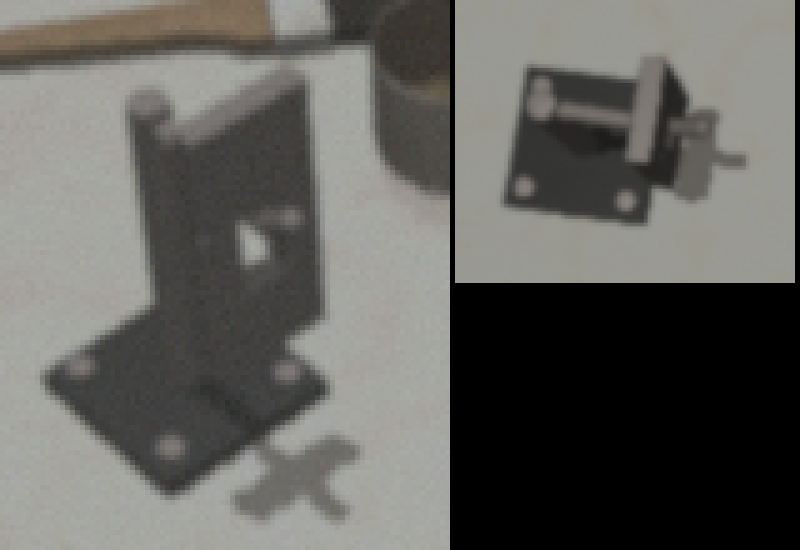

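The top view shows the fixture on the right. The right bay (block centre about (441,268) px) has the clear gap on its right, so the narrower block is there. The strip's top edge sits at about (250,254) px in the top view, with the hook pointing image-right.

Run:
```python
from h import *
c=cam("top")
f=lambda pts,o,k:[[o[0]+x/k,o[1]+y/k] for x,y in pts]
p=ray(c,f([(653,57),(639,160)],(200,225),3.778),.164);print("strip top",p.round(4).tolist(),p.mean(0).round(4),np.degrees(np.arctan2(*(p[0]-p[1])[[1,0]])))
q=ray(c,f([(55,170),(110,462),(740,345)],(335,225),5),.010);print("plate",q.round(4).tolist(),np.degrees(np.arctan2(*(q[1]-q[2])[:2]*[-1,1])), (q[0]+q[2])/2)
s=manip.get_state();w=cam("wrist");R=cv2.Rodrigues(w[1])[0];cp=-R.T@w[2]
from scipy.spatial.transform import Rotation as Ro
T=Ro.from_quat(s["ee_rot"],scalar_first=True).as_matrix()
print("cam in tool",(T.T@(cp-s["position"])).round(4),(T.T@R.T).round(3).tolist())
d=p.mean(0)-s["position"];print("delta tool",(T.T@d*1000).round(1))
```

```text
strip top [[0.5226, 0.1367, 0.164], [0.48, 0.1433, 0.164]] [0.5013 0.14   0.164 ] -8.812601808577414
plate [[0.5151, 0.1679, 0.01], [0.4084, 0.1491, 0.01], [0.4507, -0.0828, 0.01]] 10.349477561830707 [0.48291444 0.04251685 0.01      ]
cam in tool [ 0.0785 -0.0005 -0.1424] [[0.001, -0.952, -0.305], [1.0, 0.001, 0.0], [-0.0, -0.305, 0.952]]
delta tool [-417.8 -264.1   67. ]
```

Run:
```python
from h import *
from scipy.spatial.transform import Rotation as Ro
c=cam("top");s=manip.get_state();T=Ro.from_quat(s["ee_rot"],scalar_first=True).as_matrix()
p=ray(c,[[200+(x-455)/3.778,225+y/3.778] for x,y in[(653,57),(639,160)]],.164);m=p.mean(0)
print(p.round(4).tolist(),m.round(4),np.degrees(np.arctan2(*(p[0]-p[1])[[1,0]])))
print("delta tool",(T.T@(m-s["position"])*1000).round(1))
```

```text
[[0.5222, 0.3236, 0.164], [0.4797, 0.3282, 0.164]] [0.501  0.3259 0.164 ] -6.243330675049413
delta tool [-350.8  -90.6   66.7]
```

```bash
python3 -m crank '{"translation":[[-42,-11,-3],[-42,-11,-3],[-42,-11,-3],[-42,-11,-3],[-42,-11,-3],[-42,-11,-3],[-42,-11,-3],[-42,-11,0]],"roll":[0,0,0,0,0,0,0,0],"fingers":[1,1,1,1,1,1,1,0.6]}' 60; python3 -m crank '{"translation":[[-14,-3,0],[0,0,0],[0,0,0]],"roll":[-0.12,-0.12,0],"fingers":[0.6,0.6,0.6]}'
python3 - <<'E'
from h import *
s=manip.get_state();print(s["position"],s["ee_rot"],s["clock"])
np.savez("w1.npz",*cam("wrist"));cv2.imwrite("pics/w1.png",get_image("wrist"))
E
```

```text
clock: 0.95
position: [0.4897, 0.3329, 0.2526]
ee_rot: [0.0, 0.182, 0.983, 0.0]
contact_force: [0.5, -0.3, 0.4]
width: 0.0733
gripper_force: 0.0
clock: 1.25
position: [0.5007, 0.3256, 0.2517]
ee_rot: [-0.001, 0.064, 0.998, -0.0]
contact_force: [0.6, 0.8, 0.4]
width: 0.0511
gripper_force: 0.0
[0.50072629 0.32559616 0.25169091] [-5.42848010e-04  6.42298484e-02  9.97934961e-01 -2.11083769e-04] 1.25
```

View pics/w1.png

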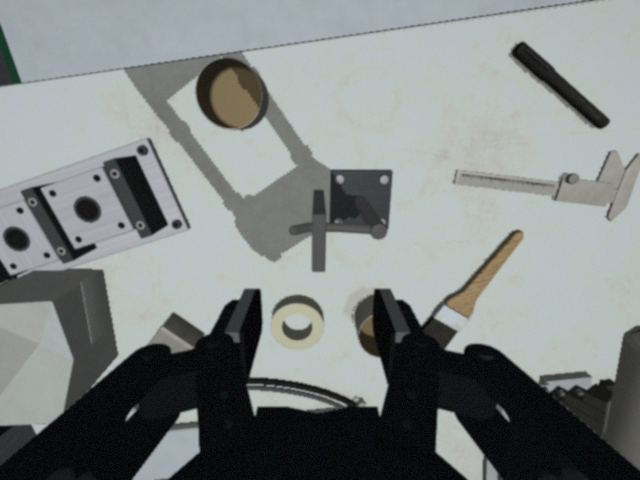

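The wrist view shows the strip's narrow top at columns about 313–325, rows 190–270. It is almost vertical in the picture, so the tool is close to aligned with it. The post top is near (380,230) and the hook tip near (294,230).

Run:
```python
from h import *
i=cv2.imread("pics/w1.png");cv2.imwrite("pics/w1c.png",cv2.resize(i[160:290,280:400],None,fx=4.6,fy=4.6,interpolation=2))
```

```text
(no output)
```

View pics/w1c.png

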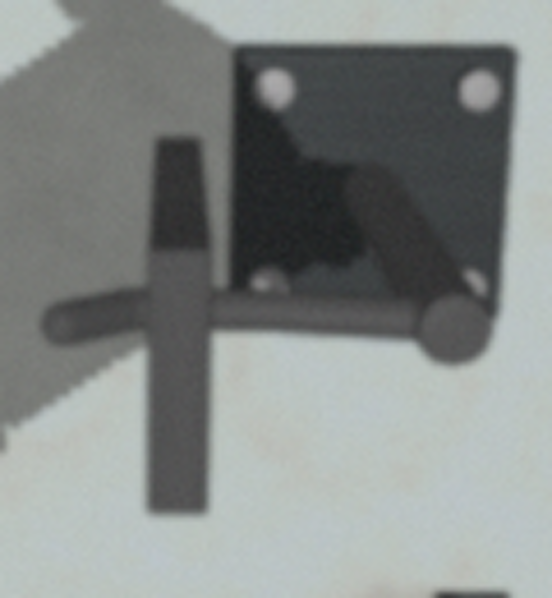

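Run:
```python
from h import *
from scipy.spatial.transform import Rotation as Ro
w=np.load("w1.npz");c=(w["arr_0"],w["arr_1"],w["arr_2"])
f=lambda pts:[[280+x/4.6,160+y/4.6] for x,y in pts]
a=ray(c,f([(179,249),(178,513)]),.164);po=ray(c,f([(454,328)]),.133);tip=ray(c,f([(62,325)]),.130);ft=ray(c,f([(237,46),(517,48)]),.008)
print("strip",a.round(4).tolist(),a.mean(0));print("post",po,"tip",tip,"foot",ft.round(4).tolist())
g=lambda d:np.degrees(np.arctan2(d[1],d[0]))
print("strip yaw",g((a[1]-a[0])),"stand -y dir",g((tip-po)[0]),"foot edge",g(ft[0]-ft[1]), "length",np.linalg.norm(a[1]-a[0]),np.linalg.norm(tip-po),np.linalg.norm(ft[0]-ft[1]))
s=manip.get_state();T=Ro.from_quat(s["ee_rot"],scalar_first=True).as_matrix()
print("tool y",g(T[:,1]),"delta",(T.T@(a.mean(0)-s["position"])*1000).round(1), "tip,post y in tool",(T.T@(tip-s["position"])[0]*1000).round(1),(T.T@(po-s["position"])[0]*1000).round(1))
```

```text
strip [[0.4794, 0.3294, 0.164], [0.5224, 0.3238, 0.164]] [0.50089841 0.32657468 0.164     ]
post [[0.50717148 0.3744415  0.133     ]] tip [[0.49878158 0.30627542 0.13      ]] foot [[0.4689, 0.3458, 0.008], [0.4781, 0.4136, 0.008]]
strip yaw -7.424927497191702 stand -y dir -97.01668669452373 foot edge -97.71608285165821 length 0.04340108121358769 0.06874594705223601 0.06842763259101693
tool y 82.55978209842574 delta [-0.6  0.7 87.9] tip,post y in tool [ -1.2 -19.7 121.9] [ -0.7  49.  118.9]
```

```bash
python3 -m crank '{"translation":[[0,0.5,25],[0,0,25],[0,0,25],[0,0,20],[0,0,12],[0,0,6],[0,0,0]],"roll":[0,0,0,0,0,0,0],"fingers":[0.5,0.5,0.5,0.5,0.5,0.5,0.5]}' 60; python3 -m crank '{"translation":[[0,0,0],[0,0,0],[0,0,0],[0,0,0],[0,0,0],[0,0,0]],"roll":[0,0,0,0,0,0],"fingers":[0,0,0,0,0,0]}' 100
```

```text
clock: 2.0
position: [0.5, 0.327, 0.139]
ee_rot: [-0.0, 0.063, 0.998, -0.0]
contact_force: [0.0, 0.6, 0.3]
width: 0.0425
gripper_force: 0.0
clock: 2.6
position: [0.5012, 0.3273, 0.1406]
ee_rot: [0.001, 0.063, 0.998, 0.001]
contact_force: [0.5, 0.2, 6.0]
width: 0.0077
gripper_force: 98.2
```

```bash
python3 -m crank '{"translation":[[0,0,-5],[0,0,-6],[0,0,-6],[0,0,0]],"roll":[0,0,0,0],"fingers":[0,0,0,0]}' 100;python3 - <<'E'
from h import *
i=get_image("wrist");cv2.imwrite("pics/w2.png",cv2.resize(i[150:450,180:480],None,fx=2,fy=2,interpolation=2))
E
```

```text
clock: 3.0
position: [0.5008, 0.327, 0.1572]
ee_rot: [0.001, 0.063, 0.998, 0.0]
contact_force: [1.2, 2.0, -1.8]
width: 0.0078
gripper_force: 97.6
```

View pics/w2.png

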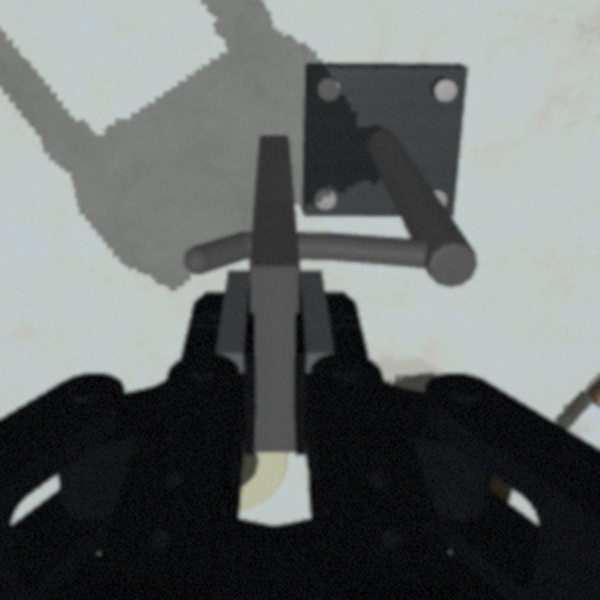

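```bash
python3 -m crank '{"translation":[[0,-12,0],[0,-16,0],[0,-16,0],[0,-16,0],[0,0,-15],[0,0,-20],[0,0,-15]],"roll":[0,0,0,0,0,0,0],"fingers":[0,0,0,0,0,0,0]}' 120
python3 -m crank '{"translation":[[-3,-25,0],[-5,-36,0],[-5,-40,0],[-5,-40,0],[-5,-40,0],[-5,-40,0],[-5,-36,0],[-3,-20,0]],"roll":[0,0,0,0,0,0,0,0],"fingers":[0,0,0,0,0,0,0,0]}' 
python3 -m crank '{"translation":[[0,0,0],[0,0,0],[0,0,0],[0,0,0]],"roll":[-0.11,-0.1,-0.1,0],"fingers":[0,0,0,0]}'
python3 - <<'E'
from h import *
s=manip.get_state();print(s["position"],s["ee_rot"],s["clock"])
np.savez("w3.npz",*cam("wrist"));cv2.imwrite("pics/w3.png",get_image("wrist"))
E
```

```text
clock: 3.75
position: [0.4928, 0.2658, 0.2074]
ee_rot: [0.0, 0.064, 0.998, 0.0]
contact_force: [0.6, -0.1, -0.9]
width: 0.0076
gripper_force: 120.6
clock: 4.55
position: [0.4924, -0.0157, 0.2064]
ee_rot: [0.0, 0.065, 0.998, -0.001]
contact_force: [0.6, -0.3, -1.7]
width: 0.0073
gripper_force: 120.7
clock: 4.95
position: [0.4926, -0.0131, 0.2063]
ee_rot: [-0.0, -0.091, 0.996, -0.0]
contact_force: [-0.6, -0.2, -1.7]
width: 0.0076
gripper_force: 120.8
[ 0.49260855 -0.01306219  0.20630167] [-8.30297088e-05 -9.07056588e-02  9.95877741e-01 -2.99712221e-05] 4.95
```

View pics/w3.png

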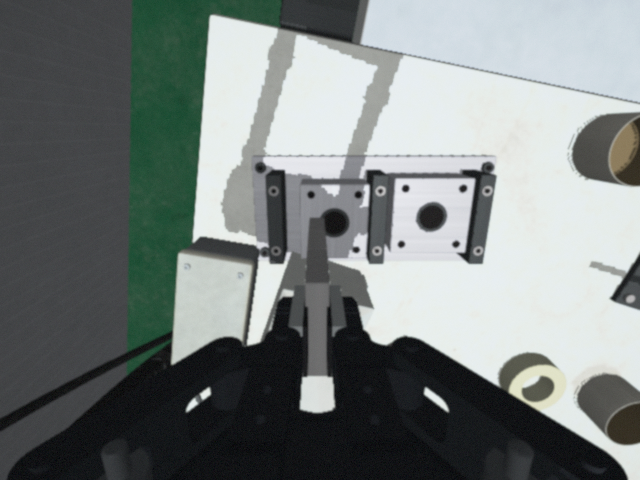

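Strip is held upright at column about 318. The fixture is axis-aligned in the view: right rib at columns 270–286, narrow block at about 302–370, and the gap between them at about 286–302.

Run:
```python
from h import *
i=cv2.imread("pics/w3.png");cv2.imwrite("pics/w3c.png",cv2.resize(i[145:285,250:400],None,fx=4.2,fy=4.2,interpolation=2))
g=cv2.cvtColor(i,cv2.COLOR_BGR2GRAY)
for a,b in((187,190),(200,205),(225,230),(240,245),(250,254)):print(a,g[a:b,262:400].mean(0).round().astype(int).tolist())
```

```text
187 [143, 143, 136, 115, 81, 61, 71, 89, 102, 102, 92, 86, 91, 100, 105, 94, 73, 58, 46, 36, 29, 29, 40, 77, 117, 137, 142, 142, 142, 142, 142, 142, 142, 140, 141, 141, 138, 132, 135, 142, 145, 146, 143, 144, 143, 145, 144, 142, 141, 140, 141, 142, 142, 141, 141, 140, 141, 142, 144, 154, 162, 168, 186, 215, 229, 232, 233, 232, 232, 233, 235, 236, 236, 235, 234, 232, 226, 195, 154, 139, 137, 138, 140, 139, 138, 139, 138, 139, 139, 138, 138, 138, 137, 140, 141, 140, 139, 137, 138, 140, 146, 175, 216, 231, 235, 231, 213, 152, 76, 39, 58, 81, 94, 114, 143, 165, 166, 159, 149, 155, 171, 184, 174, 141, 103, 83, 78, 77, 78, 76, 78, 100, 158, 207, 227, 231, 231, 230]
200 [139, 138, 139, 131, 105, 70, 55, 54, 52, 53, 54, 53, 53, 53, 53, 53, 52, 53, 49, 41, 30, 28, 31, 61, 105, 132, 137, 138, 138, 138, 137, 139, 137, 138, 137, 138, 135, 128, 129, 140, 144, 143, 143, 141, 143, 144, 144, 144, 143, 141, 139, 140, 140, 141, 140, 140, 141, 142, 141, 141, 140, 138, 138, 139, 139, 140, 138, 138, 139, 139, 141, 141, 141, 139, 139, 139, 138, 139, 138, 138, 138, 137, 138, 137, 138, 139, 138, 138, 140, 1
[... 1412 characters left out ...]
76, 95, 144, 192, 219, 225, 225, 226, 221, 201, 158, 112]
250 [70, 56, 49, 54, 66, 75, 68, 59, 62, 84, 99, 94, 73, 56, 53, 72, 97, 104, 91, 67, 50, 39, 32, 55, 105, 148, 168, 171, 160, 137, 116, 110, 114, 118, 119, 123, 126, 127, 126, 129, 134, 137, 138, 134, 118, 92, 74, 69, 69, 68, 69, 69, 69, 70, 70, 69, 70, 70, 72, 69, 70, 70, 68, 70, 84, 110, 129, 134, 135, 138, 139, 137, 134, 132, 133, 134, 134, 136, 134, 134, 134, 134, 133, 134, 134, 134, 150, 184, 204, 198, 173, 142, 112, 92, 88, 101, 134, 178, 210, 223, 224, 224, 218, 190, 132, 64, 39, 58, 75, 95, 133, 164, 157, 122, 91, 89, 119, 159, 172, 147, 109, 122, 181, 219, 223, 222, 210, 193, 196, 211, 219, 220, 220, 220, 219, 220, 220, 220]
```

View pics/w3c.png

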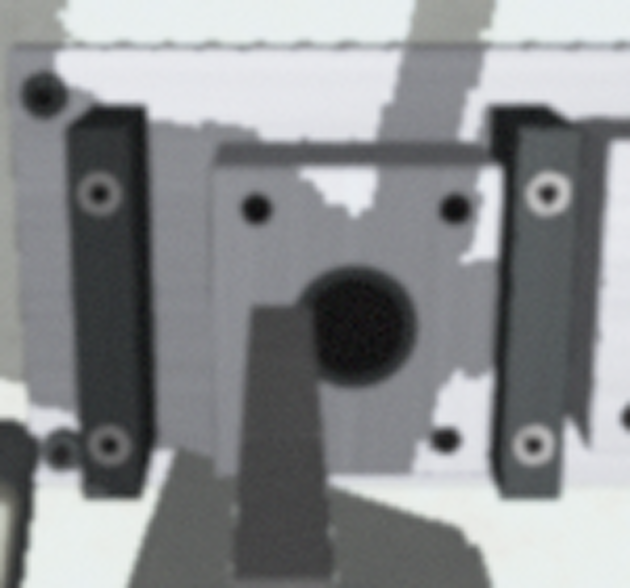

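Run:
```python
from h import *
from scipy.spatial.transform import Rotation as Ro
w=np.load("w3.npz");c=(w["arr_0"],w["arr_1"],w["arr_2"])
p0=np.array([0.49260855,-0.01306219,0.20630167]);T=Ro.from_quat([-8.3e-5,-.0907057,.9958777,-3e-5],scalar_first=True).as_matrix()
def tl(n,uv,z):print(n,((ray(c,uv,z)-p0)@T*1000).round(1).tolist())
tl("rib top inner",[(281,202),(282.3,242)],.052)
tl("rib base inner",[(285.8,202),(286.6,242)],.010)
tl("mid rib right face top",[(370.3,202),(368,242)],.052)
tl("mid rib left top",[(387.5,202),(384,242)],.052)
tl("block R",[(299.7,202),(300.3,242)],.050)
tl("block L",[(369,202),(366.8,242)],.050)
tl("block front/back",[(330,184.3),(330,257.4)],.050)
tl("rib front/back tops",[(277,175),(277,263)],.052)
tl("strip bottom front L/R",[(309.5,217.8),(325,217.8)],.1277)
tl("mid rib screws",[(250+548/4.2,145+193/4.2),(250+533/4.2,145+445/4.2)],.052)
tl("plate front edge",[(270,155.5),(480,156.5)],.010)
```

```text
rib top inner [[16.2, -32.1, 154.3], [-21.3, -32.1, 154.3]]
rib base inner [[7.3, -31.7, 196.3], [-35.5, -32.0, 196.3]]
mid rib right face top [[16.3, 47.3, 154.3], [-21.3, 47.0, 154.3]]
mid rib left top [[16.3, 62.6, 154.3], [-21.2, 61.7, 154.3]]
block R [[15.8, -15.6, 156.3], [-22.0, -15.6, 156.3]]
block L [[15.8, 46.4, 156.3], [-21.9, 46.2, 156.3]]
block front/back [[31.6, 11.3, 156.3], [-37.3, 12.2, 156.3]]
rib front/back tops [[40.0, -34.8, 154.3], [-42.2, -37.7, 154.3]]
strip bottom front L/R [[21.4, -5.2, 78.6], [21.4, 5.2, 78.6]]
mid rib screws [[26.1, 55.7, 154.3], [-30.0, 55.7, 154.3]]
plate front edge [[53.3, -45.9, 196.3], [52.6, 158.7, 196.3]]
```

Run:
```python
from h import *
for n in("top","scene"):
    K,r,t=cam(n);print(n,(-cv2.Rodrigues(r)[0].T@t).round(3))
ct,cs=cam("top"),cam("scene")
P=lambda c:c[0]@np.c_[cv2.Rodrigues(c[1])[0],c[2]]
def tri(a,b):
    X=cv2.triangulatePoints(P(ct),P(cs),np.array(a,float).reshape(2,1),np.array(b,float).reshape(2,1))[:,0];X=X[:3]/X[3];print(X.round(3),(proj(ct,X)-a).round(1),(proj(cs,X)-b).round(1))
tri((435,156),(497,222));tri((412,237),(429,291));tri((470,240),(468,308)); tri((415,276),(374,315))
print(proj(ct,[[.5,-.036,.01]]),proj(cs,[[.5,-.036,.01]]))
s=cv2.imread("pics/scene0.png");t=cv2.imread("pics/top0.png")
o=np.zeros((400,800,3),np.uint8)
o[:,:400]=cv2.resize(s[205:345,410:550],(400,400),interpolation=2);o[:,400:]=cv2.resize(t[145:265,400:520],(400,400),interpolation=2)
cv2.imwrite("pics/box.png",o)
```

```text
top [0.382 0.233 0.933]
scene [ 0.077 -0.132  0.72 ]
[0.678 0.021 0.116] [[ 0. -0.]] [[-0.  0.]]
[0.551 0.05  0.055] [[ 1.5 -1.4]] [[-1.9  0.4]]
[ 0.526 -0.024  0.114] [[-3.8  3.8]] [[ 5.2 -1.5]]
[0.463 0.068 0.086] [[-6.6  7.5]] [[ 9.6 -2.6]]
[[456.14492078 267.25767535]] [[456.10659142 365.74601881]]
```

View pics/box.png

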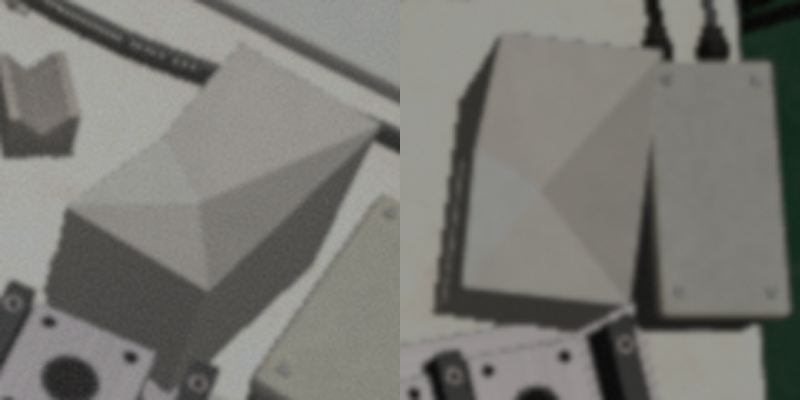

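Run:
```python
from h import *
from scipy.spatial.transform import Rotation as Ro
ct,cs=cam("top"),cam("scene")
T=Ro.from_quat([0,-.0907057,.9958777,0],scalar_first=True).as_matrix();p0=np.array([0.4926,-0.01306,0.2063])
P=lambda c:c[0]@np.c_[cv2.Rodrigues(c[1])[0],c[2]]
for a,b in(((418.9,231.4),(433.8,277.8)),((468.4,236.5),(482.8,306.5)),((442.3,201.1),(479.3,276)),((477,165.2),(542,249))):
    X=cv2.triangulatePoints(P(ct),P(cs),np.array(a).reshape(2,1),np.array(b).reshape(2,1))[:,0];X=X[:3]/X[3]
    print(X.round(3),(proj(ct,X)-a).round(1),((X-p0)@T*1000).round(0))
```

```text
[0.552 0.047 0.088] [[ 0.4 -0.4]] [-70.  48. 118.]
[ 0.54  -0.032  0.105] [[ 0.2 -0.2]] [-43. -27. 101.]
[0.609 0.002 0.074] [[-0.4  0.3]] [-117.   -7.  133.]
[0.319 0.172 0.643] [[-54.4 283.9]] [ 137.  213. -436.]
```

The tall box behind the fixture tops out at about z = 0.105 m and lies 40 mm behind the gap. The gripper body stays above z = 0.16 m, so it clears the box.

```bash
python3 -m crank '{"translation":[[-1,-10,0],[-1.5,-14,0],[0,0,15],[0,0,20],[0,0,18],[0,0,7],[0,0,0]],"roll":[0,0,0,0,0,0,0],"fingers":[0,0,0,0,0,0,0]}' 120
python3 - <<'E'
from h import *
s=manip.get_state();print(s["position"],s["ee_rot"],s["clock"])
np.savez("w4.npz",p=s["position"],q=s["ee_rot"],**dict(zip("abc",cam("wrist"))));i=get_image("wrist");cv2.imwrite("pics/w4.png",i)
g=cv2.cvtColor(i,cv2.COLOR_BGR2GRAY)
for a in range(150,260,15):print(a,g[a:a+4,260:400:2].mean(0).round().astype(int).tolist())
E
```

```text
clock: 5.7
position: [0.4999, -0.0358, 0.1454]
ee_rot: [-0.001, -0.091, 0.996, 0.0]
contact_force: [-0.3, 0.2, -1.0]
width: 0.0081
gripper_force: 120.8
[ 0.49988304 -0.03581436  0.14536153] [-1.07999038e-03 -9.10316050e-02  9.95847395e-01  2.15976783e-04] 5.7
150 [178, 234, 238, 237, 236, 237, 238, 238, 239, 238, 238, 238, 238, 238, 238, 238, 238, 238, 239, 238, 238, 238, 238, 238, 238, 238, 238, 238, 238, 238, 238, 239, 239, 239, 238, 238, 239, 238, 238, 238, 239, 238, 238, 238, 239, 238, 238, 238, 238, 238, 238, 220, 167, 164, 163, 163, 164, 165, 164, 164, 164, 163, 177, 197, 236, 238, 238, 238, 236, 237]
165 [233, 238, 239, 225, 228, 233, 209, 138, 126, 128, 149, 187, 229, 234, 234, 233, 233, 234, 233, 232, 233, 232, 233, 233, 233, 232, 232, 232, 232, 232, 232, 232, 232, 232, 232, 232, 232, 232, 231, 231, 232, 232, 232, 232, 232, 231, 231, 231, 227, 216, 160, 142, 142, 141, 142, 142, 141, 142, 142, 140, 145, 167, 206, 230, 229, 230, 229, 230, 230, 230]
180 [160, 160, 160, 156, 138, 139, 140, 138, 136, 154, 174, 182, 191, 176, 89, 48, 52, 50, 52, 49, 48, 49, 44, 78, 206, 228, 228, 
[... 1173 characters left out ...]
48, 60, 75, 103, 153, 193, 213, 228, 226, 227, 230, 231]
240 [158, 154, 154, 154, 150, 134, 136, 136, 136, 136, 136, 136, 136, 132, 72, 54, 53, 55, 53, 54, 52, 53, 52, 42, 66, 72, 73, 73, 72, 74, 73, 74, 73, 81, 114, 143, 143, 142, 141, 143, 142, 139, 138, 139, 138, 127, 65, 50, 26, 20, 20, 24, 21, 20, 21, 22, 21, 24, 23, 24, 21, 22, 32, 57, 131, 221, 225, 227, 230, 228]
255 [159, 156, 153, 152, 153, 142, 133, 136, 138, 137, 136, 138, 136, 132, 84, 53, 55, 54, 53, 51, 52, 54, 53, 57, 69, 70, 71, 69, 70, 69, 70, 70, 70, 69, 112, 142, 140, 140, 141, 142, 140, 138, 136, 136, 136, 138, 138, 135, 132, 120, 101, 80, 68, 60, 54, 62, 86, 90, 87, 102, 125, 156, 170, 205, 224, 222, 224, 228, 227, 224]
```

Run:
```python
from h import *
from scipy.spatial.transform import Rotation as Ro
w=np.load("w4.npz");c=(w["a"],w["b"],w["c"]);T=Ro.from_quat(w["q"],scalar_first=True).as_matrix()
g=cv2.cvtColor(cv2.imread("pics/w4.png"),cv2.COLOR_BGR2GRAY)
for r in(205,212,218,222,228,234):print(r,g[r:r+3,298:336].mean(0).round().astype(int).tolist())
print(g[205:240,315].tolist())
tl=lambda n,uv,z:print(n,((ray(c,uv,z)-w["p"])@T*1000).round(1).tolist())
for u in(303,304,305,306):tl(f"ribtop {u}",[(u,212)],.052)
for u in(308,309):tl(f"ribbase {u}",[(u,212)],.010)
for u in(328,329,330):tl(f"blocktop {u}",[(u,212)],.050)
for u in(325,326):tl(f"blockbase {u}",[(u,212)],.010)
```

```text
205 [110, 109, 101, 84, 67, 54, 51, 42, 44, 79, 116, 135, 140, 139, 139, 139, 141, 141, 139, 140, 140, 140, 141, 140, 139, 139, 139, 135, 123, 105, 110, 131, 144, 152, 154, 167, 202, 224]
212 [53, 53, 53, 53, 54, 53, 49, 44, 44, 73, 114, 134, 139, 139, 139, 140, 139, 139, 139, 139, 138, 139, 140, 139, 139, 140, 138, 136, 123, 107, 112, 131, 142, 145, 146, 144, 142, 143]
218 [53, 54, 52, 52, 52, 51, 51, 45, 45, 73, 107, 108, 90, 79, 76, 76, 76, 76, 76, 74, 74, 75, 77, 75, 80, 89, 114, 129, 121, 105, 114, 132, 143, 145, 144, 143, 142, 143]
222 [52, 51, 52, 52, 52, 54, 52, 47, 46, 67, 93, 92, 78, 73, 71, 71, 69, 71, 71, 71, 72, 72, 71, 71, 70, 75, 96, 118, 115, 103, 111, 132, 143, 144, 144, 142, 142, 141]
228 [52, 52, 53, 53, 54, 53, 50, 47, 43, 58, 75, 78, 74, 72, 72, 73, 73, 72, 73, 74, 72, 72, 73, 73, 73, 72, 84, 107, 111, 99, 114, 134, 142, 145, 142, 142, 141, 143]
234 [51, 53, 54, 54, 54, 52, 51, 48, 39, 41, 59, 70, 72, 72, 73, 71, 73, 72, 72, 74, 73, 73, 74, 75, 74, 74, 79, 91, 95, 95, 114, 134, 142, 144, 142, 142, 141, 142]
[140, 142, 141, 140, 137, 137, 140, 139, 138, 140, 139, 135, 112, 86, 73, 70, 67, 69, 71, 72, 70, 71, 66, 70, 73, 72, 73, 72, 73, 71, 71, 73, 73, 74, 72]
ribtop 303 [[21.8, -10.1, 93.4]]
ribtop 304 [[21.8, -9.4, 93.4]]
ribtop 305 [[21.8, -8.7, 93.4]]
ribtop 306 [[21.8, -8.0, 93.4]]
ribbase 308 [[11.6, -7.7, 135.4]]
ribbase 309 [[11.6, -6.8, 135.4]]
blocktop 328 [[21.3, 7.8, 95.4]]
blocktop 329 [[21.3, 8.5, 95.4]]
blocktop 330 [[21.3, 9.2, 95.4]]
blockbase 325 [[11.6, 6.6, 135.4]]
blockbase 326 [[11.6, 7.4, 135.4]]
```

```bash
python3 -m crank '{"translation":[[0,0,10],[0,0,15],[0,0,15],[0,0,10],[0,0,3],[0,0,0]],"roll":[0,0,0,0,0,0],"fingers":[0,0,0,0,0,0]}' 120
```

```text
clock: 6.35
position: [0.5004, -0.0352, 0.0932]
ee_rot: [-0.0, -0.092, 0.996, 0.0]
contact_force: [-0.2, 0.4, -1.7]
width: 0.0078
gripper_force: 120.8
```

```bash
python3 -m crank '{"translation":[[0,0,2],[0,0,1.5],[0,0,0]],"roll":[0,0,0],"fingers":[0,0,0]}'; python3 -m crank '{"translation":[[0,0,1],[0,0,0]],"roll":[0,0],"fingers":[0,0]}'
```

```text
clock: 6.65
position: [0.5005, -0.0352, 0.09]
ee_rot: [0.0, -0.091, 0.996, -0.0]
contact_force: [0.2, 0.1, -2.1]
width: 0.0073
gripper_force: 120.8
clock: 6.85
position: [0.5004, -0.0352, 0.0889]
ee_rot: [0.0, -0.091, 0.996, -0.0]
contact_force: [-0.6, -0.6, -2.0]
width: 0.0075
gripper_force: 120.8
```

```bash
python3 -m crank '{"translation":[[0,0,1],[0,0,0]],"roll":[0,0],"fingers":[0,0]}'; python3 -m crank '{"translation":[[0,0,0.7],[0,0,0]],"roll":[0,0],"fingers":[0,0]}'
```

```text
clock: 7.05
position: [0.5006, -0.0353, 0.0889]
ee_rot: [0.0, -0.092, 0.996, -0.0]
contact_force: [-1.1, -0.0, 5.6]
width: 0.0076
gripper_force: 122.1
clock: 7.25
position: [0.5006, -0.0353, 0.0889]
ee_rot: [0.001, -0.092, 0.996, -0.0]
contact_force: [-3.1, 0.7, 10.3]
width: 0.0075
gripper_force: 122.7
```

```bash
python3 -m crank '{"translation":[[0,0,-1.4],[0,1,0],[0,1,0],[0,0,0]],"roll":[0,0,0,0],"fingers":[0,0,0,0]}'; python3 -m crank '{"translation":[[0,0.7,0],[0,0.7,0],[0,0,0]],"roll":[0,0,0],"fingers":[0,0,0]}'; python3 -m crank '{"translation":[[0,0.7,0],[0,0.5,0],[0,0,0]],"roll":[0,0,0],"fingers":[0,0,0]}'
```

```text
clock: 7.65
position: [0.5006, -0.0337, 0.0889]
ee_rot: [0.001, -0.092, 0.996, -0.001]
contact_force: [-0.3, -1.8, 4.6]
width: 0.0075
gripper_force: 121.5
clock: 7.95
position: [0.5004, -0.0322, 0.0889]
ee_rot: [0.001, -0.092, 0.996, -0.001]
contact_force: [0.9, -3.3, 5.9]
width: 0.0078
gripper_force: 121.7
clock: 8.25
position: [0.5003, -0.0315, 0.0889]
ee_rot: [0.001, -0.092, 0.996, -0.001]
contact_force: [0.6, -4.3, 5.0]
width: 0.0074
gripper_force: 121.7
```

```bash
python3 -m crank '{"translation":[[0,0,-0.7],[0,0.4,0],[0,0,0]],"roll":[0,0,0],"fingers":[0,0,0]}'; python3 -m crank '{"translation":[[0,0.5,0],[0,0,0]],"roll":[0,0],"fingers":[0,0]}'; python3 -m crank '{"translation":[[0,0.5,0],[0,0,0]],"roll":[0,0],"fingers":[0,0]}'
```

```text
clock: 8.55
position: [0.4994, -0.0302, 0.0889]
ee_rot: [-0.0, -0.091, 0.996, 0.0]
contact_force: [1.2, -2.9, -0.6]
width: 0.0073
gripper_force: 121.1
clock: 8.75
position: [0.4994, -0.0301, 0.0889]
ee_rot: [0.0, -0.092, 0.996, -0.0]
contact_force: [1.9, -4.9, -0.4]
width: 0.0074
gripper_force: 120.7
clock: 8.95
position: [0.4994, -0.03, 0.0889]
ee_rot: [0.0, -0.092, 0.996, -0.001]
contact_force: [2.1, -5.3, -0.9]
width: 0.0073
gripper_force: 120.6
```

```bash
python3 -m crank '{"translation":[[0,0.5,0],[0,0,0]],"roll":[0,0],"fingers":[0,0]}'; python3 -m crank '{"translation":[[0,0.5,0],[0,0,0],[0,0,0]],"roll":[0,0,0],"fingers":[0,0,0]}'
python3 - <<'E'
from h import *
s=manip.get_state();print(s["position"],s["contact_force"],s["moment"])
np.savez("w5.npz",p=s["position"],q=s["ee_rot"],**dict(zip("abc",cam("wrist"))));i=get_image("wrist");cv2.imwrite("pics/w5.png",i)
g=cv2.cvtColor(i,cv2.COLOR_BGR2GRAY)
for r in(170,180,190,200,210,220):print(r,g[r:r+3,290:440].mean(0).round().astype(int).tolist())
E
```

```text
clock: 9.15
position: [0.4994, -0.0299, 0.0889]
ee_rot: [0.0, -0.092, 0.996, -0.001]
contact_force: [1.8, -6.4, -1.6]
width: 0.0072
gripper_force: 120.6
clock: 9.45
position: [0.4994, -0.0298, 0.0889]
ee_rot: [0.0, -0.092, 0.996, -0.001]
contact_force: [1.3, -7.2, -2.1]
width: 0.0074
gripper_force: 120.5
[ 0.499377   -0.02978692  0.08894642] [ 1.29739755 -7.2284833  -2.09184289] [-1.65759563 -0.34438073 -0.06535329]
170 [233, 231, 232, 232, 232, 232, 232, 232, 232, 231, 232, 232, 232, 232, 232, 232, 232, 231, 231, 233, 232, 231, 232, 232, 233, 232, 232, 232, 232, 232, 232, 232, 232, 232, 231, 231, 231, 232, 232, 232, 232, 232, 231, 232, 231, 232, 232, 232, 232, 231, 232, 232, 232, 232, 232, 232, 232, 232, 231, 233, 233, 232, 232, 232, 232, 232, 231, 231, 232, 232, 231, 232, 231, 232, 232, 232, 231, 232, 232, 232, 232, 232, 232, 227, 196, 158, 144, 144, 144, 143, 144, 144, 144, 144, 145, 143, 144, 143, 144, 144, 144, 144, 145, 143, 143, 145, 144, 145, 143, 144, 144, 144, 144, 145, 161, 202, 226, 231, 231, 231, 232, 232, 231, 231, 231, 230, 230, 230, 230, 230, 230, 231, 230, 230, 231, 
[... 2964 characters left out ...]
 64, 106, 133, 139, 139, 138, 138, 138, 138, 139, 137, 126, 101, 78, 71, 69, 70, 71, 70, 72, 69, 71, 71, 70, 71, 70, 74, 85, 97, 112, 132, 142, 144, 145, 143, 143, 142, 143, 146, 146, 148, 142, 134, 124, 118, 113, 110, 107, 111, 131, 164, 199, 224, 232, 233, 232, 231, 232, 232, 233, 233, 234, 234, 233, 232, 231, 231, 230, 229, 229, 230, 231, 231, 231, 230, 227, 210, 173, 145, 139, 140, 141, 141, 142, 141, 140, 140, 138, 139, 137, 138, 138, 139, 139, 138, 139, 137, 138, 138, 137, 139, 138, 139, 138, 139, 138, 138, 139, 139, 139, 140, 147, 177, 209, 223, 224, 218, 210, 199, 180, 143, 111, 103, 106, 107, 122, 157, 195, 219, 227, 227, 230, 230, 231, 230, 230, 229, 227, 220, 196, 140, 74, 49, 60]
```

```bash
python3 -m crank '{"translation":[[0,0.6,0],[0,0,0],[0,0,0]],"roll":[0,0,0],"fingers":[0,0,0]}';python3 - <<'E'
from h import *
from scipy.spatial.transform import Rotation as Ro
w=np.load("w5.npz");c=(w["a"],w["b"],w["c"]);T=Ro.from_quat(w["q"],scalar_first=True).as_matrix()
tl=lambda n,uv,z:print(n,((ray(c,uv,z)-w["p"])@T*1000).round(1).tolist())
tl("blockR",[(325.2,221.5),(324.7,211)],.05);tl("blockL edge",[(436.3,221.5)],.05);tl("ribR base/top",[(296.5,221.5),(296,211)],.01);tl("ribR top",[(291.5,221.5)],.052)
tl("strip front L,R",[(308,221.5),(322.5,221.5)],.0105)
i=cv2.imread("pics/w5.png");g=cv2.cvtColor(i,cv2.COLOR_BGR2GRAY)
for r in(214,226,240,252):print(r,g[r:r+3,425:465].mean(0).round().astype(int).tolist())
E
```

```text
clock: 9.8
position: [0.4994, -0.0297, 0.089]
ee_rot: [0.0, -0.092, 0.996, -0.002]
contact_force: [1.9, -10.0, -2.1]
width: 0.0078
gripper_force: 120.5
blockR [[29.5, 4.4, 38.9], [35.5, 4.1, 38.9]]
blockL edge [[29.6, 65.8, 38.8]]
ribR base/top [[18.7, -14.0, 79.0], [25.9, -14.2, 79.0]]
ribR top [[30.0, -14.1, 37.0]]
strip front L,R [[18.8, -6.2, 78.5], [18.8, 3.6, 78.4]]
214 [228, 228, 229, 230, 230, 230, 230, 229, 228, 225, 213, 170, 108, 59, 61, 76, 84, 89, 88, 82, 86, 103, 121, 139, 153, 163, 170, 172, 169, 163, 156, 144, 125, 104, 93, 87, 87, 85, 82, 79]
226 [191, 224, 229, 229, 229, 229, 228, 227, 223, 205, 151, 83, 55, 68, 82, 89, 88, 89, 102, 130, 159, 177, 182, 180, 173, 161, 155, 166, 178, 184, 183, 167, 143, 114, 95, 84, 78, 75, 75, 79]
240 [228, 230, 229, 228, 228, 227, 224, 213, 174, 115, 62, 57, 70, 81, 87, 89, 88, 87, 87, 89, 88, 90, 88, 90, 88, 88, 87, 86, 86, 86, 85, 88, 87, 86, 85, 82, 80, 78, 77, 79]
252 [228, 228, 227, 227, 225, 222, 204, 153, 86, 55, 68, 81, 86, 88, 88, 89, 88, 88, 89, 89, 89, 89, 87, 87, 85, 87, 86, 86, 86, 86, 86, 86, 83, 77, 74, 75, 75, 76, 75, 77]
```

```bash
python3 -m crank '{"translation":[[0,0.1,0],[0,0,0],[0,0,0],[0,0,0],[0,0,0],[0,0,0]],"roll":[0,0,0,0,0,0],"fingers":[0,0,0,0,0,0]}' && python3 -c "
from rig import manip
print(manip.sign_off())"
```

```text
clock: 10.4
position: [0.4994, -0.0296, 0.089]
ee_rot: [0.0, -0.092, 0.996, -0.002]
contact_force: [1.4, -9.7, -2.1]
width: 0.0078
gripper_force: 120.5
the job is handed in; nothing more can be done
None
```

I handed the job in at 10.4 s: the strip is on the base plate in the right-hand gap, still gripped, holding the narrower block against its rib with about 10 N (9.7 N at the last reading). The last wrist-camera check agreed with the block being flush. No verdict came back when I signed off.

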